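# Ease the cap off a microscope lamp housing with a wedge

## Robot

A 6-joint arm with a two-finger parallel gripper is mounted at the origin on the work surface. World frame = base frame: x ahead of the robot, y to its left, z up, the work surface at z = 0. Lengths are in mm, angles in rad, forces in N, time in s.
With the tool pointing down it reaches from about 350 to 875 mm from the base axis. Payload 15.5 kg.
Tool frame: the origin (TCP) lies between the finger pads, 19 mm behind the fingertips; this is the grasp point; z points along the fingers, y is the line along which they close (so a half turn about z gives the same grasp; the last joint's range is limited). The gripper opens to 85 mm and grips with 20 to 120 N. Pads are 22 mm wide; open, the fingers measure 114 mm over their backs; the gripper's body (76 mm by 85 mm) begins 54 mm behind the grasp point. The pads swing forward as they close: fully open they stand 13 mm farther back than shut.
Start: joints at [-1.327, 0.494, 1.345, -0, 1.302, -0.096], TCP at [207.723, -589.472, 249.977] pointing down, gripper open.
Joint ranges: [-2.91, 2.91], [-0.82, 2.16], [0.22, 2.67], [-1.22, 4.37], [0.12, 2.79], [-3.08, 3.08]. Speed limits (rad/s): [1.89, 1.89, 2.57, 3.01, 3.01, 3.01].

## Interface

Orientations are given as a rotation vector (axis times angle).
In Python, from station import manip, jaws, kinematics, capture, get_calibration, finder, telemetry gives the robot as it stands. Calls block until the motion is done:
- manip.goto(position, orientation): joint-space move of the TCP to a pose.
- manip.move_linear(position, orientation=None, feed=150): straight line of the TCP; orientation=None keeps the orientation; feed is the mean speed in mm/s.
- manip.movej(angles): joint-space move.
- jaws.gripper_to(opening, f_grip=None): finger opening in mm; f_grip is the grip in N (None keeps the last); returns when the fingers have stopped.
- manip.dwell(seconds).
- kinematics.ik(position, orientation): joint angles nearest the present ones, or None.
- capture(name): name is "side" or "top"; returns (picture, depth): 384x512x3 uint8, red, green, blue; 384x512 float32, mm along the optical axis (not along the pixel's ray), 0 where there is no reading.
- get_calibration(name): a dict with "vfov" (degrees; the focal length in pixels is half the picture's height over the tangent of half this angle, whatever the lens; pixels are square), "cx", "cy" (the principal point, pixels), "T" (4x4, takes a point from camera to world coordinates). Camera axes: x right, y down, z forward; pixel columns grow to the right and rows downward; lengths in mm; the calibration is good to about 2 mm. A picture is of the moment at which its call begins. get_calibration takes no time and is no camera call.
A pose or a line that the arm cannot do raises manip.PlanningError and nothing moves.
- manip.sign_off(): hands the job in; it is judged then, once.
Trained networks look in the newest picture that a camera, given by its name, has taken for a name from the list of things; names that differ only in an ending like _2 or _b are one class to them, and where a whole thing is asked for, a point or a joint stands for the part that bears it (a point fixed in the world has none). Each returns a list of dicts, best first, with "confidence" (0 to 1); they miss things now and then, are a little off and sometimes report something else, mostly with a low value. They report only what shows in the picture. A call takes as long as a camera call.
- finder.spot_in(camera, name): "at" ([x, y, z] in mm, in world coordinates, good to about 4 mm: the middle of the surface that is visible of it).
- finder.cut_out(camera, name): "pixels" (384x512 bool, what is visible of it).
Readings, each from a call of its own:
- telemetry.read_time(): time.
- telemetry.read_joint_positions(): joint angles.
- telemetry.read_qvel(): joint speeds.
- telemetry.read_joint_torque(): joint torques, N m.
- telemetry.read_position(): TCP position.
- telemetry.read_tcp_rot(): TCP orientation.
- telemetry.read_wrist_force(): force on the tool from outside, world axes, zero at the start.
- telemetry.read_wrist_torque(): the same for the moment, N m.
- telemetry.read_width(): finger opening in mm.
- telemetry.read_gripper_force(): force on a finger pad.
Only numpy, scipy, OpenCV 4.12 (cv2) and the standard library are available. Lean on these libraries where they do the work, as an engineer would, in place of code of your own. Each camera call takes 0.05 s, during which the arm holds its last target. There are 200 camera calls.

## Task

Take the wedge out of the green holder and use it to ease the tight blue cap away from the white lamp housing: work it into the seam at the two pairs of ears in turn, a little on one side and then the other, until the cap stands at least 10 mm off its seat on both sides, and never let one side get more than 6 mm ahead of the other. Move the cap only with the wedge, not with the gripper. Then put the wedge back upright in the holder as you found it, and leave the other things on the bench where they are.

Things in the scene. Friction and masses are not known exactly. Their poses are not given: they have to be found in the camera images.
- housing: White lamp housing, an 84 mm drum in a cradle 200 x 130 x 10 mm bolted to the bench. Origin on the bench under the drum's axis (65 mm up), in the plane of the cap's inner face when home. x along the axis towards the blue cap, y left, z up. The seam is a groove from x = -5 mm (fixed face) to 0 (cap face when home), ended by a spigot 20 mm from the axis.
- cap: Blue finned cap, 100 mm across, 52 mm long. Its frame coincides with housing's when home. Tight on two hidden dowels at axis height, 42 mm left and right of the axis: each side takes about 7 N along housing x to move, stays where left, opens 16 mm at most. Opening one side turns the cap about the other side's dowel. It cannot come off altogether.
- cap_left (a point): Inner face of the cap's left ear, 66 mm from the axis. Its x in housing's frame is the left opening (0 home). Ears (a pair each side, one on each half) lean outwards 40 deg from vertical: out from the axis along u = (0, +-sin 40, cos 40), + left. 28 mm wide, 12 mm thick, reaching 73 mm from the axis; faces parallel from 20 to 66 mm, then flared 45 deg to a mouth 19 mm wide.
- cap_right (a point): The same point on the cap's right ear (-y side): its x in housing's frame is the right opening.
- fixed_left (a point): Inner face of the fixed left ear, 66 mm from the axis, 5 mm from cap_left when home. Dark cheeks 30 mm apart flank the groove, so the 22 mm blade enters only along u (within about 10 deg). This ear does not yield: as the blade goes in, the wedge must drift towards the cap by 0.15 mm per mm of depth.
- fixed_right (a point): The same point on the fixed right ear.
- wedge: Plastic wedge, 123 mm long, standing in the holder. Origin at the blade's tip, z from tip to handle, x across the thickness. Yellow blade 22 mm wide, 3 mm thick at the tip, growing evenly to 18 mm at 50 mm, straight to 56; collar 40 x 44 mm to 64; orange handle 18 (x) by 26 mm (y) to 123. Grip it across x, tool along it, TCP 90 mm from the tip. Half a turn about z is the same. About 0.12 kg.
- holder: Green block 70 x 74 mm, 62 mm high, fixed to the bench, with a slot 26 mm (x) by 30 mm (y) through it from above. Origin on the bench at its centre, z up. The wedge stands in it tip down, x and y along the holder's, collar resting on the block's top, tip 6 mm above the bench.
- tip_box: Loose pipette-tip box, 87 x 122 mm, 56 mm high, origin under its centre. Leave alone.
- reagent: Loose amber bottle, 60 mm across, 125 mm high, origin under its centre. Leave alone.
- dishes: Loose stack of round culture dishes, 90 mm across, 45 mm high, origin under its centre. Leave alone.

How it is judged:
By the outcome, as a careful person would: the job done as asked, in the order asked, and still so for the second after the job is handed in, with the robot touching nothing.
It also fails if it takes over 72 s, if anything falls off the work surface, if the arm or the gripper's body presses on something with over 40 N, if the wrist force passes 120 N, or if a joint passes its speed limit or range.

## Working session

There is one attempt and no reset: what is moved stays moved. The work goes in short steps, each a Python script; the robot and the scene stay as the last script left them, time stands still between calls to the robot, and variables do not carry over. Pictures are saved under pics/ and viewed, at most 10 in all, crops included, and the job is handed in when it is done.

```bash
ls; mkdir -p pics; python3 - <<'E'
from station import *
import cv2,numpy as np
for c in("top","side"):
    p,d=capture(c); np.savez(f"pics/{c}0.npz",p=p,d=d); cv2.imwrite(f"pics/{c}0.png",p[:,:,::-1])
    k=get_calibration(c); print(c,k["vfov"],k["cx"],k["cy"],np.round(k["T"],3).tolist())
    for n in("housing","cap","wedge","holder","tip_box","reagent","dishes","cap_left","cap_right","fixed_left","fixed_right"):
        print(n,[(np.round(r["at"],1).tolist(),round(r["confidence"],2)) for r in finder.spot_in(c,n)][:3])
a=cv2.imread("pics/top0.png")
print(telemetry.read_time())
E
```

```text
pics
station.py
top 43.114049838657245 250.67329216563544 184.7717056421195 [[0.019, -0.985, 0.172, 393.319], [-1.0, -0.021, -0.014, 11.753], [0.018, -0.171, -0.985, 1134.524], [0.0, 0.0, 0.0, 1.0]]
housing [([557.5, -36.2, 98.6], 0.98)]
cap [([617.0, -25.9, 101.7], 0.92)]
wedge [([556.9, -31.5, 100.3], 0.67), ([521.5, -268.0, 71.1], 0.55)]
holder [([511.1, -261.9, 61.5], 0.7)]
tip_box [([504.2, 276.8, 57.4], 0.77)]
reagent [([646.1, 269.9, 87.9], 0.79)]
dishes [([656.6, -235.0, 48.3], 0.63), ([616.5, -22.2, 103.2], 0.24)]
cap_left [([618.3, -26.4, 99.6], 0.89)]
cap_right [([614.9, -25.0, 99.6], 0.64), ([638.2, 270.4, 86.7], 0.33)]
fixed_left [([560.5, -34.8, 100.5], 0.75)]
fixed_right [([557.5, -37.9, 93.6], 0.61)]
side 50.51675306782823 254.94737739949656 195.60161868610922 [[-0.995, -0.067, 0.077, 472.85], [-0.102, 0.671, -0.734, 708.161], [-0.003, -0.738, -0.675, 726.839], [0.0, 0.0, 0.0, 1.0]]
housing [([564.0, -10.9, 66.1], 0.93)]
cap [([610.6, 5.1, 90.5], 0.74)]
wedge [([530.6, -264.9, 88.1], 0.71)]
holder [([520.5, -246.3, 36.0], 0.87), ([614.1, 6.6, 92.9], 0.66)]
tip_box [([507.1, 303.2, 52.3], 0.82)]
reagent [([648.6, 293.1, 78.0], 0.65)]
dishes [([652.4, -221.0, 49.0], 0.88)]
cap_left [([608.8, 8.5, 90.4], 0.78)]
cap_right [([613.6, 6.2, 91.6], 0.92)]
fixed_left [([566.1, -7.4, 67.0], 0.79)]
fixed_right [([562.2, -8.2, 65.5], 0.96)]
1.2
```

View pics/top0.png

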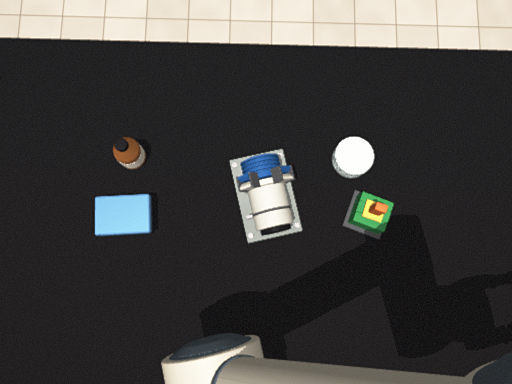

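View pics/side0.png

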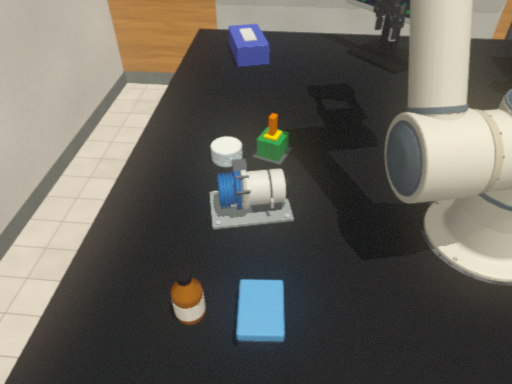

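```bash
cat > h.py <<'E'
from station import *
import cv2,numpy as np
from scipy.spatial.transform import Rotation as R
def cloud(c,d):
    k=get_calibration(c); f=192/np.tan(np.radians(k["vfov"]/2)); v,u=np.mgrid[:384,:512]
    P=np.stack([(u-k["cx"])*d/f,(v-k["cy"])*d/f,d],-1)
    return P@k["T"][:3,:3].T+k["T"][:3,3]
def proj(c,P):
    k=get_calibration(c); f=192/np.tan(np.radians(k["vfov"]/2)); T=np.linalg.inv(k["T"])
    q=np.atleast_2d(P)@T[:3,:3].T+T[:3,3]
    return np.c_[q[:,0]/q[:,2]*f+k["cx"],q[:,1]/q[:,2]*f+k["cy"]]
E
python3 - <<'E'
from h import *
t=np.load("pics/top0.npz"); s=np.load("pics/side0.npz")
crop=lambda p,x,y,w,h,k: cv2.resize(p[y:y+h,x:x+w,::-1],None,fx=k,fy=k,interpolation=cv2.INTER_CUBIC)
a=np.hstack([crop(t["p"],222,142,88,110,5),crop(t["p"],340,180,60,110,5)])
cv2.imwrite("pics/tc.png",a[:550,:800])
b=np.hstack([crop(s["p"],200,150,100,80,5),crop(s["p"],245,105,50,80,5)])
cv2.imwrite("pics/sc.png",b)
for c,z in(("top",t),("side",s)):
    P=cloud(c,z["d"]); p=z["p"].astype(int); r,g,bl=p[...,0],p[...,1],p[...,2]
    def box(m,n):
        q=P[m&(z["d"]>0)]; rc=cv2.minAreaRect(q[:,:2].astype(np.float32)); print(c,n,len(q),np.round(rc[0],1),np.round(rc[1],1),round(rc[2],1),"zmed",np.median(q[:,2]).round(1),q.mean(0).round(1))
    near=lambda x,y,R_:(np.hypot(P[...,0]-x,P[...,1]-y)<R_)
    H=near(515,-262,70); Z=P[...,2]
    box(H&(abs(Z-62)<4),"holder top")
    box(H&(abs(Z-70)<3),"collar")
    box(H&(Z>122)&(Z<136),"handle top")
    box(H&(Z>80)&(Z<136),"handle")
    C=near(575,-30,130)
    box(C&(abs(Z-10)<5),"cradle")
    box(C&(Z>112)&(Z<140),"ears")
    box(C&(Z>95)&(Z<118)&(bl>r+40),"capblue top")
E
```

```text
top holder top 605 [ 527.2 -276.9] [75.2 71.1] 69.8 zmed 62.9 [ 525.6 -274.    62.8]
top collar 167 [ 525.4 -276.7] [66.4 64.6] 71.4 zmed 70.4 [ 523.9 -272.4   70.3]
top handle top 113 [ 527.6 -275.8] [26.  17.7] 71.7 zmed 129.6 [ 527.3 -275.3  129.3]
top handle 186 [ 527.6 -275.8] [26. 18.] 71.3 zmed 127.3 [ 526.4 -273.   118.2]
top cradle 1547 [575.2 -27.9] [249.9 246.4] 6.5 zmed 10.7 [552.5 -30.1  10.4]
top ears 715 [583.8 -39.5] [112.6 107.5] 55.7 zmed 120.2 [588.  -33.  121.7]
top capblue top 564 [616.1 -27. ] [ 51.8 115.1] 13.9 zmed 105.8 [615.5 -25.5 106.1]
side holder top 237 [ 525.6 -277.3] [77.9 70.7] 70.7 zmed 62.0 [ 524.5 -265.8   62. ]
side collar 78 [ 527.1 -274.3] [44. 39.] 72.5 zmed 70.1 [ 525.7 -267.7   70.1]
side handle top 47 [ 526.9 -276.1] [27.2 18.1] 71.7 zmed 128.1 [ 526.6 -272.9  127.6]
side handle 161 [ 526.5 -275.4] [28.3 19.3] 71.5 zmed 109.7 [ 526.8 -269.4  108.9]
side cradle 1451 [565.9 -37.3] [199.6 132.8] 13.9 zmed 10.0 [572.2  -3.2  10. ]
side ears 378 [586.4 -31. ] [ 32.7 115.8] 13.6 zmed 121.3 [585.4 -25.5 121.7]
side capblue top 313 [610.3  -8.8] [53.8 81. ] 12.6 zmed 103.2 [613.1 -14.4 104.6]
```

View pics/tc.png

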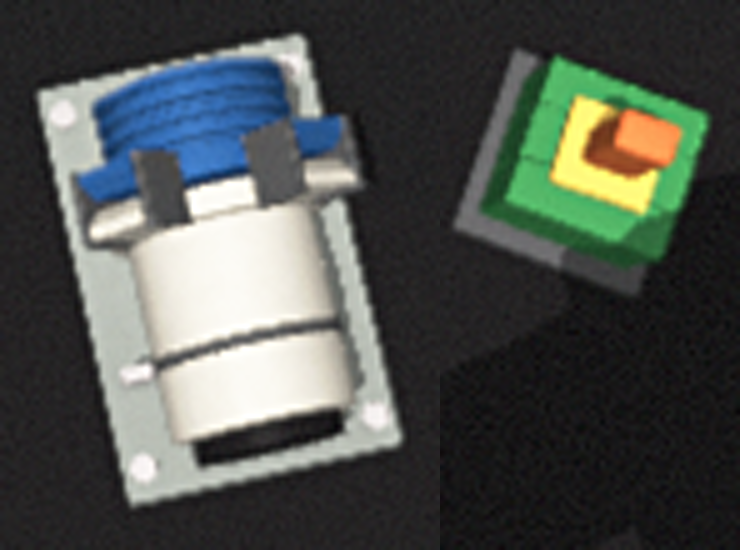

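View pics/sc.png

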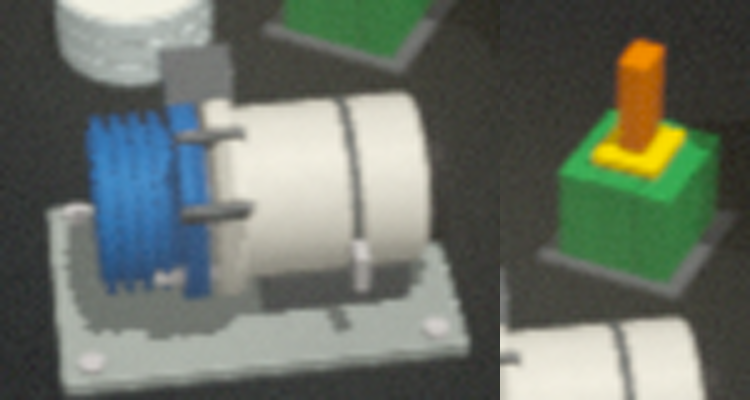

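```bash
python3 - <<'E'
from h import *
from scipy.optimize import least_squares
z0=np.array([586.4,-31,0]); 
for c in("top","side"):
    z=np.load(f"pics/{c}0.npz"); P=cloud(c,z["d"]); p=z["p"].astype(int); blue=p[...,2]>p[...,0]+40; white=(p.min(-1)>120)
    # drum axis fit: white drum points
    th=np.radians(13.9); A=np.array([[np.cos(th),-np.sin(th),0],[np.sin(th),np.cos(th),0],[0,0,1]])
    L=(P-z0)@A
    # cradle yaw/edges
    m=(abs(L[...,2]-10)<3)&(np.hypot(L[...,0],L[...,1])<135)&(p.min(-1)>90)
    rc=cv2.minAreaRect(P[m][:,:2].astype(np.float32)); print(c,"cradle",np.round(rc[0],1),np.round(rc[1],1),round(rc[2],2))
    m=(L[...,0]>-110)&(L[...,0]<-25)&(abs(L[...,1])<50)&(L[...,2]>70)&(L[...,2]<112)
    q=L[m]
    f=lambda v:np.hypot((q[:,1]-v[0]-v[1]*(q[:,0]+65)),q[:,2]-v[2])-v[3]
    s=least_squares(f,[0,0,65,42],loss="soft_l1"); print("drum y0@-65, slope(deg), z, r",s.x[0].round(2),np.degrees(s.x[1]).round(2),s.x[2:].round(1),len(q),"y0@0",(s.x[0]+65*s.x[1]).round(2))
    for sg,n in((1,"L"),(-1,"R")):
        u=np.array([0,sg*np.sin(np.radians(40)),np.cos(np.radians(40))]); w=np.array([0,np.cos(np.radians(40)),-sg*np.sin(np.radians(40))])
        Q=L-[0,0,65]; r=Q@u; t=Q@w
        for a,b in((52,60),(60,67),(67,71),(71,76)):
            e=(r>a)&(r<b)&(abs(t)<13)&(abs(L[...,0])<30)
            for nm,mm in(("blue",blue),("nonblue",~blue)):
                x=L[...,0][e&mm]
                if len(x):print(n,a,nm,len(x),np.percentile(x,[0,10,50,90,100]).round(1))
        e=(r>60)&(r<80)&(abs(L[...,0])<30)&~blue&(p.max(-1)<110)
        if e.sum():print(n,"dark t",np.percentile(t[e],[0,10,50,90,100]).round(1),"x",np.percentile(L[...,0][e],[0,10,50,90,100]).round(1),"r",np.percentile(r[e],[50,100]).round(1))
E
```

```text
top cradle [567.1 -38.3] [200.  129.9] 13.9
drum y0@-65, slope(deg), z, r -2.51 -0.01 [66.2 41.6] 1456 y0@0 -2.52
L 52 blue 3 [4.3 4.3 4.5 4.5 4.5]
L 52 nonblue 8 [-13.9 -13.2 -12.2   2.3   3.5]
L 60 blue 16 [3.9 4.2 5.3 7.7 8.6]
L 60 nonblue 17 [-14.  -13.3  -2.6   3.7   4. ]
L 67 blue 19 [ 4.   5.8  8.6 14.2 15.2]
L 67 nonblue 23 [-12.7 -12.4  -4.6   3.5   8.4]
L 71 blue 24 [ 7.9  9.5 12.4 15.5 16.4]
L 71 nonblue 32 [-12.6 -11.8  -8.7  -1.   15.9]
L dark t [-25.4 -21.9 180.1 192.5 201.4] x [-29.9 -22.    0.2  22.3  30. ] r [69.3 80. ]
R 52 nonblue 7 [-12.6 -12.6 -12.2   4.6   4.8]
R 60 blue 4 [4.  4.1 4.3 4.4 4.4]
R 60 nonblue 1 [-12. -12. -12. -12. -12.]
R 67 blue 9 [4.7 5.  6.8 8.7 9. ]
R 67 nonblue 9 [-12.9 -12.7  -2.3  -1.6  -1.5]
R 71 blue 30 [ 3.9  6.2 10.3 14.2 16.3]
R 71 nonblue 28 [-12.5 -12.2  -7.3  -2.1  16.8]
R dark t [-198.1 -185.4 -170.3   19.2   21.6] x [-29.9 -24.7  -5.2  13.8  29.9] r [68.2 79.9]
side cradle [565.6 -37.3] [199.  132.8] 13.87
drum y0@-65, slope(deg), z, r -2.82 0.75 [64.9 41.9] 912 y0@0 -1.97
L 52 blue 2 [15.2 15.2 15.2 15.3 15.3]
L 52 nonblue 4 [-1.9 -1.8 -1.8 -1.7 -1.6]
L 60 blue 12 [ 3.3  3.4  4.7  7.8 15.2]
L 60 nonblue 18 [-6.4 -6.1 -3.6 -1.9 -1.6]
L 67 blue 26 [ 5.2  5.6  9.4 14.9 15.3]
L 67 nonblue 26 [-13.8 -12.9  -8.   -4.1  -2.7]
L 71 blue 21 [ 8.5  9.  11.8 14.6 14.9]
L 71 nonblue 19 [-13.8 -12.4 -10.   -8.   -6.4]
L dark t [-17.7 173.4 184.2 194.2 199.8] x [-29.9 -23.5   0.4  23.2  29.8] r [70.  79.9]
R dark t [-178.6 -176.9 -173.4   16.5   19.6] x [-16.5 -16.   17.6  28.4  29.3] r [62.7 74.9]
```

```bash
cat >> h.py <<'E'
th=np.radians(13.9); A=np.array([[np.cos(th),-np.sin(th),0],[np.sin(th),np.cos(th),0],[0,0,1]])
O=np.array([590.3,-32.3,0.])
W=np.array([527.2,-275.9,96.]); 
def rv(zt,yt):
    return R.from_matrix(np.c_[np.cross(yt,zt),yt,zt]).as_rotvec()
def U(side): return np.array([0,side*np.sin(np.radians(40)),np.cos(np.radians(40))])
def pose(side,d,dx=0,s=1,ang=None):
    """TCP pose for blade tip d mm below r=66, centre following the fixed ear, +dx toward the cap (housing x)"""
    u=U(side); x=-3.5+0.15*max(d,6.67)+dx
    p=O+A@(np.array([x,0,65])+u*(66-d+90)); return p, rv(-(A@u),s*A[:,0])
def down(angdeg): a=np.radians(angdeg); return rv(np.array([0,0,-1.]),np.array([np.cos(a),np.sin(a),0]))
E
python3 - <<'E'
from h import *
print(telemetry.read_time(), R.from_rotvec(telemetry.read_tcp_rot()).as_matrix().round(2).tolist())
f=lambda q:None if q is None else np.round(q,2).tolist()
for a in(-18.5,161.5): print("grasp",a,f(kinematics.ik(W,down(a))),f(kinematics.ik(W+[0,0,110],down(a))))
for s in(1,-1):
    for a in (0,): print("mid",f(kinematics.ik(O+[0,0,270],rv(np.array([0,0,-1.]),s*A[:,0]))))
    for side in(1,-1):
        for d in(-20,43): print(s,side,d,f(kinematics.ik(*pose(side,d,0,s))))
E
```

```text
1.2 [[0.94, 0.33, 0.0], [0.33, -0.94, -0.0], [0.0, 0.0, -1.0]]
grasp -18.5 [-0.58, 0.64, 1.58, -0.0, 0.93, -0.26] [-0.58, 0.5, 1.48, -0.0, 1.17, -0.26]
grasp 161.5 [-0.58, 0.64, 1.58, -0.0, 0.93, 2.88] [-0.58, 0.5, 1.48, -0.0, 1.17, 2.88]
mid [-0.16, 0.43, 1.4, -0.0, 1.31, -0.4]
1 1 -20 [0.39, 0.58, 1.59, -0.75, 1.21, 0.51]
1 1 43 [0.32, 0.65, 1.63, -0.81, 1.09, 0.55]
1 -1 -20 [-0.55, 0.78, 1.13, 0.47, 1.75, -0.84]
1 -1 43 [-0.51, 0.8, 1.23, 0.49, 1.62, -0.86]
mid [-0.16, 0.43, 1.4, -0.0, 1.31, 2.74]
-1 1 -20 [0.39, 0.58, 1.59, -0.75, 1.21, -2.63]
-1 1 43 [0.32, 0.65, 1.63, -0.81, 1.09, -2.59]
-1 -1 -20 [-0.55, 0.78, 1.13, 0.47, 1.75, 2.31]
-1 -1 43 [-0.51, 0.8, 1.23, 0.49, 1.62, 2.29]
```

```bash
python3 - <<'E'
from h import *
o=down(-18.5)
manip.goto(W+[0,0,80],o); manip.move_linear(W,o,feed=120)
jaws.gripper_to(0,100); print("w",telemetry.read_width(),telemetry.read_gripper_force(),telemetry.read_wrist_force().round(1) if hasattr(telemetry.read_wrist_force(),'round') else telemetry.read_wrist_force())
manip.move_linear(W+[0,0,130],o,feed=200)
print("w",telemetry.read_width(),telemetry.read_wrist_force(),telemetry.read_time())
manip.goto(O+[0,0,280],rv(np.array([0,0,-1.]),A[:,0]))
manip.goto(*pose(1,-20))
print(telemetry.read_wrist_force(),telemetry.read_time(), telemetry.read_position()-pose(1,-20)[0])
p,d=capture("top"); p2,d2=capture("side")
c=lambda p,x,y,w,h: cv2.resize(p[y:y+h,x:x+w,::-1],None,fx=4,fy=4,interpolation=cv2.INTER_CUBIC)
cv2.imwrite("pics/app.png",np.hstack([c(p,200,110,100,120),c(p2,200,90,100,120)]))
E
```

```text
w 16.997238053724683 97.97624230384827 [-0.5  0.1  5.7]
w 16.73607139028238 [-0.1072142   0.21240448 -2.33431986] 5.1083
[-0.48093221 -0.69334374 -0.37554723] 7.0167 [ 0.36599048 -1.10312663  0.08601183]
```

View pics/app.png

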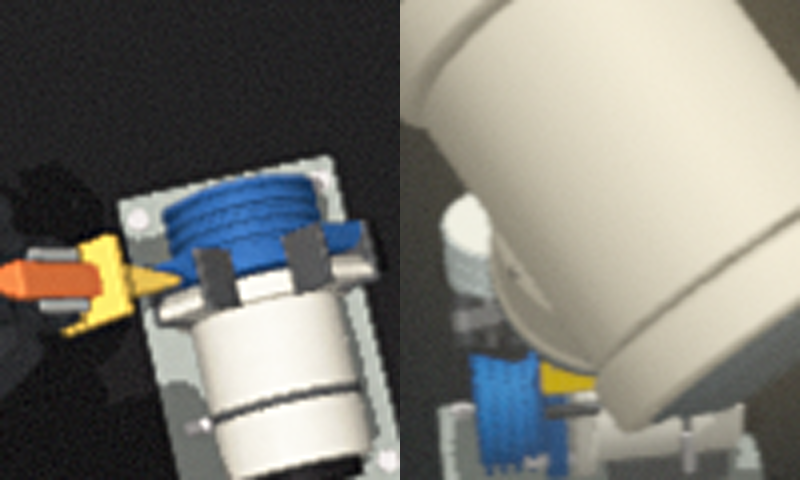

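```bash
cat >> h.py <<'E'
def fh(f0=None):
    f=A.T@np.array(telemetry.read_wrist_force()); return f if f0 is None else f-f0
def insert(side,d1,ds,dx,f0,corr=True):
    """depth steps from d to d1; force feedback along housing x: wanted between -9 (cap only) and +4 (fixed ear)"""
    for d in ds:
        manip.move_linear(pose(side,d,dx)[0],feed=30); manip.dwell(.05)
        f=fh(f0); e=A.T@(np.array(telemetry.read_position())-pose(side,d,dx)[0]); fu=f@U(side)
        print(f"d={d} dx={dx:.2f} F={f.round(1)} Fu={fu:.1f} err={e.round(2)}")
        if np.linalg.norm(f)>60: print("STOP");break
        if corr and f[0]>4: dx+=.4
        elif corr and f[0]<-20: dx-=.3
    return dx
E
python3 - <<'E'
from h import *
manip.dwell(.3); f0=fh(); print("f0",f0.round(2), A.T@(np.array(telemetry.read_position())-pose(1,-20)[0]))
np.save("f0L.npy",f0)
manip.move_linear(pose(1,-5,0)[0],feed=80)
dx=insert(1,0,[0,4],0,f0)
print("t",telemetry.read_time())
# probe fixed face
for k in range(1,9):
    manip.move_linear(pose(1,4,dx-.4*k)[0],feed=20); manip.dwell(.05); f=fh(f0); print(round(dx-.4*k,2),f.round(1))
    if f[0]>4: break
print("t",telemetry.read_time(),telemetry.read_width())
E
```

```text
f0 [ 0.06 -0.74 -1.39] [ 0.0286174  -0.5536176   0.25315452]
d=0 dx=0.00 F=[-0.3  0.4  0.1] Fu=0.3 err=[0.01 0.05 0.03]
d=4 dx=0.00 F=[ 0.6  1.  -1.4] Fu=-0.5 err=[-0.01 -0.05 -0.03]
t 8.45
-0.4 [-0.8  0.4 -0.2]
-0.8 [ 0.8  1.2 -0.6]
-1.2 [ 4.1 -1.2 -1.2]
t 9.35 16.71757835570432
```

```bash
python3 - <<'E'
from h import *
f0=np.load("f0L.npy")
dx=insert(1,20,[5,8,11,14,17,20],-.3,f0)
print("dx",dx,telemetry.read_time())
manip.move_linear(pose(1,-20,dx)[0],feed=120)
z={}
for c in("top","side"): p,d=capture(c); np.savez(f"pics/{c}1.npz",p=p,d=d)
print(telemetry.read_time(),telemetry.read_width())
E
```

```text
d=5 dx=-0.30 F=[ 0.7  0.2 -0.1] Fu=0.0 err=[-0.14 -0.05 -0.1 ]
d=8 dx=-0.30 F=[ 1.4 -0.3 -1.5] Fu=-1.3 err=[-0.06 -0.11 -0.12]
d=11 dx=-0.30 F=[0.6 3.  1.8] Fu=3.3 err=[-0.02 -0.02 -0.02]
d=14 dx=-0.30 F=[0.3 1.6 2.5] Fu=3.0 err=[ 0.01 -0.   -0.03]
d=17 dx=-0.30 F=[0.5 3.6 1.7] Fu=3.6 err=[-0.01 -0.02 -0.04]
d=20 dx=-0.30 F=[1.5 2.8 1.6] Fu=3.0 err=[ 0.   -0.04 -0.08]
dx -0.3 11.15
11.7333 16.73162298072848
```

```bash
cat >> h.py <<'E'
def cross(side):
    manip.goto(O+[0,0,280],rv(np.array([0,0,-1.]),A[:,0]))
    manip.goto(*pose(side,-20,-.3)); manip.dwell(.3); return fh()
def meas(k):
    L={}
    for c in("top","side"):
        z=np.load(f"pics/{c}{k}.npz"); Q=(cloud(c,z["d"])-O)@A-[0,0,65]; p=z["p"].astype(int); blue=p[...,2]>p[...,0]+40
        for n,sg in(("L",1),("R",-1)):
            u=U(sg); w=np.array([0,u[2],-u[1]]); r=Q@u; t=Q@w
            e=(r>55)&(r<75)&(abs(t)<13)&(abs(Q[...,0])<32)&blue; x=Q[...,0][e]
            e2=(abs(Q[...,0]-12)<14)&(np.hypot(Q[...,1],Q[...,2])<53)&(Q[...,1]*sg>15)&blue&(Q[...,2]>0)
            x2=Q[...,0][e2]
            print(c,n,len(x),np.percentile(x,[2,15,50,85,98]).round(1) if len(x) else "", len(x2),np.percentile(x2,[2,50]).round(1) if len(x2) else "")
E
python3 - <<'E'
from h import *
f0=cross(-1); np.save("f0R.npy",f0); print(f0.round(2),telemetry.read_time())
manip.move_linear(pose(-1,-3,-.3)[0],feed=80)
dx=insert(-1,33,[2,6,9,13,17,21,25,29,33],-.3,f0)
print("dx",dx,telemetry.read_time())
manip.move_linear(pose(-1,-20,dx)[0],feed=120)
for c in("top","side"): p,d=capture(c); np.savez(f"pics/{c}2.npz",p=p,d=d)
print(telemetry.read_time(),telemetry.read_width())
for k in(0,1,2): print(k); meas(k)
c=lambda p,x,y,w,h: cv2.resize(p[y:y+h,x:x+w,::-1],None,fx=4,fy=4,interpolation=cv2.INTER_CUBIC)
cv2.imwrite("pics/r2.png",np.hstack([c(np.load(f"pics/{n}2.npz")["p"],*b) for n,b in(("top",(220,120,100,120)),("side",(200,110,100,120)))]))
E
```

```text
[-0.01 -0.06 -1.79] 13.6083
d=2 dx=-0.30 F=[-1.7 -0.   0.3] Fu=0.3 err=[-0.13 -0.01 -0.02]
d=6 dx=-0.30 F=[-4.7  0.3 -0.8] Fu=-0.8 err=[-0.35  0.18 -0.25]
d=9 dx=-0.30 F=[-5.9 -0.6  0.2] Fu=0.5 err=[-0.33  0.06 -0.14]
d=13 dx=-0.30 F=[-6.9 -0.8 -0.7] Fu=0.0 err=[-0.36  0.02 -0.16]
d=17 dx=-0.30 F=[-6.1 -0.4 -0.3] Fu=-0.0 err=[-0.33  0.03 -0.17]
d=21 dx=-0.30 F=[-5.7 -1.2 -0.2] Fu=0.6 err=[-0.34  0.01 -0.15]
d=25 dx=-0.30 F=[-5.8 -1.5 -0.3] Fu=0.7 err=[-0.34 -0.02 -0.13]
d=29 dx=-0.30 F=[-5.8  0.  -0.2] Fu=-0.1 err=[-0.36 -0.01 -0.18]
d=33 dx=-0.30 F=[-6.5 -0.7 -0.6] Fu=-0.0 err=[-0.38  0.02 -0.17]
dx -0.3 16.9667
17.6583 16.533017417282974
0
top L 59 [ 0.5  1.1  5.1 10.5 12.5] 29 [ 1.3 21.5]
top R 48 [ 0.5  1.3  5.2  9.3 12.7] 23 [17.4 21.1]
side L 58 [-0.   2.   5.9 10.9 11.8] 159 [ 0.3 15.4]
side R 0  6 [13.5 19.3]
1
top L 50 [ 4.4  5.4 10.4 14.5 16.2] 31 [ 4.1 22.3]
top R 42 [ 0.8  1.6  4.8  8.4 11.4] 25 [17.3 21. ]
side L 18 [ 9.8 12.3 13.9 15.4 15.9] 134 [ 4.5 17.3]
side R 0  0 
2
top L 0  0 
top R 0  0 
side L 63 [ 3.8  5.5  9.8 15.  15.9] 128 [ 4.5 17.5]
side R 9 [13.1 13.8 17.1 19.1 19.1] 13 [11.4 17.9]
```

View pics/r2.png

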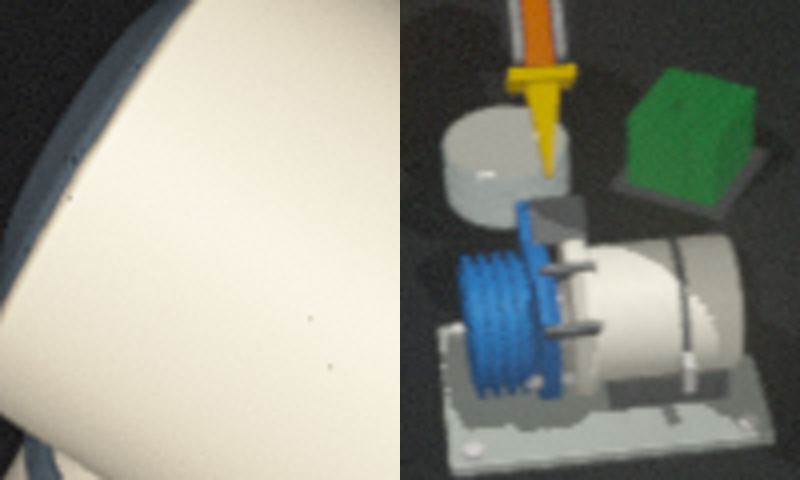

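```bash
python3 - <<'E'
from h import *
for side,n in((1,"L"),(-1,"R")):
    f0=cross(side); print(n,f0.round(2),telemetry.read_time())
    manip.move_linear(pose(side,-3,0)[0],feed=80)
    d0=14 if side>0 else 26
    dx=insert(side,43,[8,d0,*range(d0+6,43,5),43],0,f0)
    print("dx",dx,telemetry.read_time())
    manip.move_linear(pose(side,-20,dx)[0],feed=120)
    k=3 if side>0 else 4
    for c in("top","side"): p,d=capture(c); np.savez(f"pics/{c}{k}.npz",p=p,d=d)
    meas(k)
print(telemetry.read_time(),telemetry.read_width())
E
```

```text
L [-0.8   0.3  -2.08] 19.5333
d=8 dx=0.00 F=[ 1.6 -0.3  0.1] Fu=-0.1 err=[0.07 0.02 0.02]
d=14 dx=0.00 F=[ 2.6 -0.4  0.9] Fu=0.4 err=[ 0.04 -0.06 -0.08]
d=20 dx=0.00 F=[ 2.2 -3.9 -4.2] Fu=-5.8 err=[-0.05 -0.21 -0.27]
d=25 dx=0.00 F=[ 0.7 -2.7 -1.2] Fu=-2.6 err=[-0.08 -0.04 -0.07]
d=30 dx=0.00 F=[ 0.7 -0.3 -0.6] Fu=-0.7 err=[-0.08 -0.06 -0.08]
d=35 dx=0.00 F=[0.2 0.3 0.9] Fu=0.8 err=[-0.07 -0.07 -0.1 ]
d=40 dx=0.00 F=[-0.3 -1.3 -1. ] Fu=-1.6 err=[-0.09 -0.11 -0.11]
d=43 dx=0.00 F=[-1.3  0.5 -0.7] Fu=-0.2 err=[-0.09 -0.05 -0.05]
dx 0 23.0333
top L 61 [10.9 11.9 15.9 20.7 22.8] 20 [10.8 11.7]
top R 50 [ 8.8  9.7 13.3 17.6 20.3] 15 [10.9 19. ]
side L 47 [12.5 14.1 17.7 21.4 22.6] 85 [11.3 19.2]
side R 0  0 
R [-0.89  0.09 -2.12] 25.6833
d=8 dx=0.00 F=[ 1.6 -2.5 -5.3] Fu=-2.4 err=[-0.07  0.19 -0.36]
d=26 dx=0.00 F=[ 0.8 -2.8 -4. ] Fu=-1.2 err=[ 0.04 -0.03  0.02]
d=32 dx=0.00 F=[-1.7 -1.4 -3.6] Fu=-1.9 err=[-0.36  0.39 -0.19]
d=37 dx=0.00 F=[-4.  -0.3 -2.2] Fu=-1.5 err=[-0.56  0.45 -0.06]
d=42 dx=0.00 F=[-4.3 -0.8 -0.6] Fu=0.1 err=[-0.59  0.54  0.02]
d=43 dx=0.00 F=[-5.  -1.9  1.5] Fu=2.4 err=[-0.59  0.36  0.24]
dx 0 28.8583
top L 0  0 
top R 0  0 
side L 59 [10.6 12.1 16.4 20.7 22.2] 84 [11.5 20.1]
side R 8 [14.3 14.6 16.7 20.3 21.5] 11 [12.9 17.9]
29.6333 16.707890370279824
```

```bash
python3 - <<'E'
from h import *
manip.goto(O+[0,0,280],rv(np.array([0,0,-1.]),A[:,0]))
manip.goto(W+[0,0,130],down(-18.5)); manip.dwell(.2)
for c in("top","side"): p,d=capture(c); np.savez(f"pics/{c}5.npz",p=p,d=d)
meas(5); print(telemetry.read_time())
# direct fit: shift/yaw of cap cloud between picture 0 and 5 (ICP in x & yaw, top+side blue points)
from scipy.spatial import cKDTree
from scipy.optimize import least_squares
def pts(c,k):
    z=np.load(f"pics/{c}{k}.npz"); Q=(cloud(c,z["d"])-O)@A-[0,0,65]; p=z["p"].astype(int)
    return Q[(p[...,2]>p[...,0]+40)&(abs(Q[...,0]-30)<45)&(abs(Q[...,1])<70)&(Q[...,2]>0)]
for c,k in(("top",3),("top",5),("side",4),("side",5)):
    a,b=pts(c,0),pts(c,k); T=cKDTree(b)
    def mv(v):
        s=(a[:,1:2]+42.4)/84.8; al=(v[1]-v[0])/84.8
        return a+np.c_[v[1]+ (v[0]-v[1])*s[:,0], -(v[0]-v[1])/84.8*a[:,0]*-0-0*a[:,0], 0*a[:,0]]
    r=least_squares(lambda v:np.minimum(T.query(mv(v))[0],6),[10.5,10.5],diff_step=.03,loss="soft_l1")
    g=[(np.minimum(T.query(mv((l,q)))[0],5).mean(),l,q) for l in np.arange(7,14,.25) for q in np.arange(6,14,.25)]
    print(c,k,len(a),len(b),"L,R",r.x.round(2),"grid",min(g))
E
```

```text
top L 61 [10.9 12.2 15.9 20.7 23. ] 19 [11.1 16. ]
top R 50 [11.6 12.3 15.6 21.  22.2] 9 [15.  18.8]
side L 61 [10.6 12.3 16.8 21.4 22.3] 92 [11.6 19.7]
side R 12 [13.7 14.2 18.4 21.3 21.7] 11 [12.9 17.9]
31.6167
top 3 785 895 L,R [10.61  7.7 ] grid (np.float64(1.880080162282314), np.float64(10.75), np.float64(7.75))
top 5 785 897 L,R [10.98 10.51] grid (np.float64(1.85660635397049), np.float64(11.25), np.float64(10.75))
side 4 628 693 L,R [9.81 9.92] grid (np.float64(2.1237091627721525), np.float64(9.75), np.float64(10.25))
side 5 628 696 L,R [ 9.77 10.22] grid (np.float64(2.1727310448244546), np.float64(9.75), np.float64(10.25))
```

```bash
python3 - <<'E'
from h import *
for side in(-1,1):
    f0=cross(side)
    manip.move_linear(pose(side,-3,.5)[0],feed=100)
    insert(side,43,[25,35,43],.5,f0)
    insert(side,43,[43],1.7,f0,corr=False)
    manip.move_linear(pose(side,43,.8)[0],feed=30)
    manip.move_linear(pose(side,-20,.8)[0],feed=120)
    print(telemetry.read_time())
manip.goto(O+[0,0,280],rv(np.array([0,0,-1.]),A[:,0]))
manip.goto(W+[0,0,130],down(-18.5)); manip.dwell(.3)
for c in("top","side"): p,d=capture(c); np.savez(f"pics/{c}6.npz",p=p,d=d)
meas(6); print(telemetry.read_time(),np.array(telemetry.read_position())-W)
z=np.load("pics/top6.npz")["p"]; s=np.load("pics/side6.npz")["p"]
c=lambda p,x,y,w,h: cv2.resize(p[y:y+h,x:x+w,::-1],None,fx=4,fy=4,interpolation=cv2.INTER_CUBIC)
cv2.imwrite("pics/r6.png",np.hstack([c(z,220,120,100,120),c(s,200,90,100,120)]))
E
```

```text
d=25 dx=0.50 F=[-0.1 -5.8 -1.7] Fu=2.4 err=[ 0.32 -0.59  0.34]
d=35 dx=0.50 F=[ 1.7 -1.9 -4.1] Fu=-1.9 err=[0.09 0.05 0.04]
d=43 dx=0.50 F=[-3.6  0.2 -3.4] Fu=-2.7 err=[-0.51  0.64 -0.35]
d=43 dx=1.70 F=[-6.  -0.1 -3.1] Fu=-2.3 err=[-0.81  0.57 -0.35]
37.2833
d=25 dx=0.50 F=[ 1.3 -4.5  6.3] Fu=2.0 err=[ 0.34 -0.01  0.4 ]
d=35 dx=0.50 F=[ 0.6 -6.6 -0.4] Fu=-4.5 err=[ 0.    0.02 -0.08]
d=43 dx=0.50 F=[-1.7 -4.7 -3.8] Fu=-5.9 err=[-0.58 -0.13 -0.58]
d=43 dx=1.70 F=[-5.5 -3.8 -0.3] Fu=-2.6 err=[-1.29 -0.13 -0.62]
42.8417
top L 61 [11.6 12.5 16.7 20.4 22.8] 21 [11.6 15.7]
top R 50 [12.1 12.7 16.2 19.8 21.9] 11 [13.2 19. ]
side L 59 [10.8 12.5 16.9 21.1 22.6] 85 [11.3 19.9]
side R 10 [14.1 14.3 16.7 19.2 19.5] 14 [12.9 20.1]
45.15 [  0.23060556   0.37915255 130.12361708]
```

View pics/r6.png

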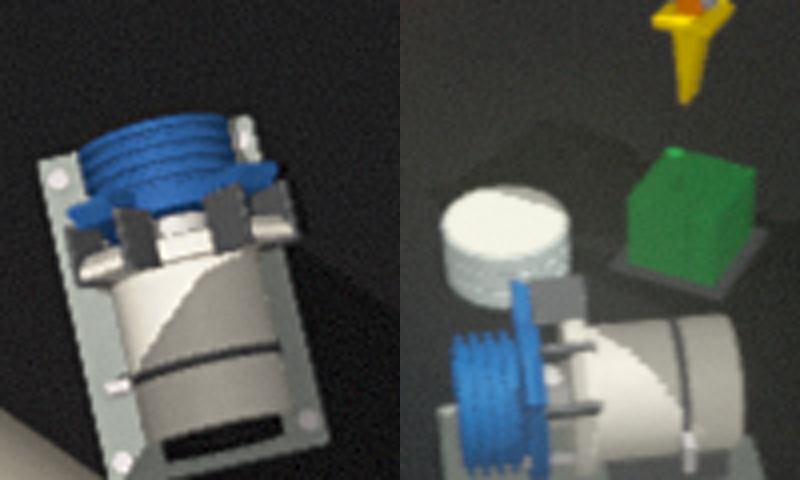

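```bash
python3 - <<'E'
from h import *
o=down(-18.5); f0=fh()
manip.move_linear(W+[0,0,62],o,feed=120); manip.dwell(.2)
for z in(50,40,20,5,1):
    manip.move_linear(W+[0,0,z],o,feed=50); f=fh(f0); print(z,f.round(1))
    if abs(f).max()>20: print("STOP"); break
else:
    jaws.gripper_to(60); print(telemetry.read_width())
    jaws.gripper_to(85)
    manip.move_linear(W+[0,0,120],o,feed=120)
    manip.movej([-1.327,.494,1.345,0,1.302,-.096])
print(telemetry.read_time())
for c in("top","side"):
    p,d=capture(c); np.savez(f"pics/{c}7.npz",p=p,d=d); P=cloud(c,d); Z=P[...,2]; H=np.hypot(P[...,0]-527,P[...,1]+276)<70
    for n,a,b in(("handle top",122,136),("handle",80,136)):
        q=P[H&(Z>a)&(Z<b)]; rc=cv2.minAreaRect(q[:,:2].astype(np.float32)); print(c,n,np.round(rc[0],1),np.round(rc[1],1),round(rc[2],1),np.median(q[:,2]).round(1))
    for n in("tip_box","reagent","dishes"): print(n,[np.round(r["at"],1).tolist() for r in finder.spot_in(c,n)][:1])
meas(7)
z=np.load("pics/top7.npz")["p"]; s=np.load("pics/side7.npz")["p"]
c=lambda p,x,y,w,h: cv2.resize(p[y:y+h,x:x+w,::-1],None,fx=4,fy=4,interpolation=cv2.INTER_CUBIC)
cv2.imwrite("pics/r7.png",np.hstack([c(z,315,120,100,120),c(s,200,90,100,120)]))
E
```

```text
50 [-6.9  4.3 45.8]
STOP
46.4583
top handle top [ 534.9 -258.7] [11.1 39.3] 71.0 125.3
top handle [ 535.2 -258.8] [11.1 40. ] 71.0 125.1
tip_box [[502.8, 279.2, 56.1]]
reagent [[643.5, 268.1, 88.4]]
dishes [[654.2, -238.2, 46.2]]
side handle top [ 529.8 -272.4] [43.9 39.2] 73.8 124.7
side handle [ 529.  -273.6] [46.4 39.2] 72.2 122.4
tip_box [[508.3, 302.5, 57.7]]
reagent [[647.1, 295.2, 79.3]]
dishes [[656.2, -221.5, 47.5]]
top L 18 [17.3 18.7 20.9 22.4 23.7] 10 [16.2 20.7]
top R 50 [12.4 12.9 16.5 21.3 22.6] 16 [13.7 18.9]
side L 62 [10.8 12.5 17.2 21.6 22.6] 85 [11.5 19.8]
side R 13 [13.7 14.  16.9 21.  21.9] 13 [12.8 20.1]
```

View pics/r7.png

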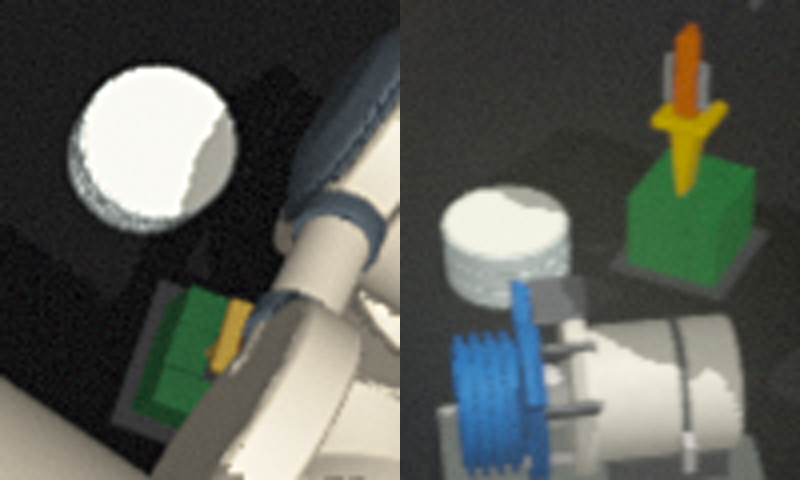

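```bash
cat >> h.py <<'E'
def tilt(k,side_only=False):
    from numpy.linalg import svd
    p,d=capture("side"); np.savez(f"pics/side{k}.npz",p=p,d=d); P=cloud("side",d); T=np.array(telemetry.read_position())
    a=np.radians(-18.5); B=np.array([[np.cos(a),-np.sin(a),0],[np.sin(a),np.cos(a),0],[0,0,1]])
    L=(P-T)@B; q=p.astype(int); yel=(q[...,0]>110)&(q[...,1]>90)&(q[...,2]<70)&(np.hypot(L[...,0],L[...,1])<60)
    bl=L[yel&(L[...,2]<-39)&(L[...,2]>-95)&(abs(L[...,0])<12)]
    s=np.polyfit(bl[:,2],bl[:,1],1); print("blade edge n",len(bl),"b at z=-90:",np.polyval(s,-90).round(1),"at -35",np.polyval(s,-35).round(1),"deg",np.degrees(np.arctan(s[0])).round(1), "min z",bl[:,2].min().round(1))
    sx=np.polyfit(bl[:,2],bl[:,0],1); print("x at -90",np.polyval(sx,-90).round(1),"deg x",np.degrees(np.arctan(sx[0])).round(1))
    co=L[yel&(L[...,2]>-38)&(L[...,2]<-5)]
    if len(co)>10: print("collar box b",np.percentile(co[:,1],[2,98]).round(1),"z",np.percentile(co[:,2],[2,98]).round(1))
E
python3 - <<'E'
from h import *
# tilt before the attempt, from side6 (TCP at W+130)
z=np.load("pics/side6.npz")
manip.move_linear(W+[0,0,90],down(-18.5),feed=120); manip.dwell(.3); tilt(8)
print(telemetry.read_time(),telemetry.read_width(),fh().round(1))
E
```

```text
blade edge n 84 b at z=-90: 6.7 at -35 12.8 deg 6.3 min z -91.7
x at -90 -2.0 deg x 0.5
collar box b [-15.5  24.5] z [-31.6 -14.9]
47.6917 16.79240837532126 [ 1.3 -0.1 -1.7]
```

```bash
cat >> h.py <<'E'
from scipy.optimize import least_squares
def boxsd(q,c,h):
    e=abs(q-c)-h; return np.linalg.norm(np.maximum(e,0),axis=1)+np.minimum(e.max(1),0)
def wsd(q,yel):
    h=np.c_[1.5+.15*np.clip(q[:,2],0,50),np.full(len(q),11.),np.full(len(q),28.)]
    bl=boxsd(q,np.array([0,0,28.]),h); co=boxsd(q,np.array([0,0,60.]),np.array([20,22,4.])); ha=boxsd(q,np.array([0,0,93.5]),np.array([9,13,29.5]))
    return np.where(yel,np.minimum(bl,co),ha)
Bw=R.from_euler("z",-18.5,degrees=True).as_matrix()
def wfit(cams,T):
    """wedge in the frame at TCP T (wedge x,y,up): tip offset a,b,z from nominal, tilt about x,y,z deg"""
    pts=[];ys=[]
    for c,k in cams:
        z=np.load(f"pics/{c}{k}.npz"); L=(cloud(c,z["d"])-T)@Bw; p=z["p"].astype(int)
        near=(np.hypot(L[...,0],L[...,1])<45)&(L[...,2]>-95)&(L[...,2]<45)&(p[...,2]<80)&(z["d"]>0)
        y=near&(p[...,0]>110)&(p[...,1]>.68*p[...,0]); o=near&(p[...,0]>110)&(p[...,1]<.6*p[...,0])
        pts+=[L[y],L[o]]; ys+=[np.ones(y.sum(),bool),np.zeros(o.sum(),bool)]
    q=np.vstack(pts); y=np.concatenate(ys)
    f=lambda v: wsd(R.from_euler("xyz",v[3:],degrees=True).inv().apply(q-v[:3])+[0,0,90],y)
    best=min((least_squares(f,[0,0,0,t,0,0],x_scale=[1,1,1,3,3,3],loss="soft_l1") for t in(-20,0,20)),key=lambda r:r.cost)
    v=best.x; tip=v[:3]+R.from_euler("xyz",v[3:],degrees=True).apply([0,0,-90])
    print(cams,len(y),"off",v[:3].round(1),"rot xyz",v[3:].round(1),"tip",tip.round(1),"rms",np.sqrt(2*best.cost/len(y)).round(2)); return v
E
python3 - <<'E'
from h import *
T=W.copy()
wfit([("side",0)],T); wfit([("top",0)],T)
T8=np.array(telemetry.read_position())
wfit([("side",8)],T8); wfit([("side",6)],W+[.2,.4,130.1])
p,d=capture("top"); np.savez("pics/top8.npz",p=p,d=d); wfit([("side",8),("top",8)],T8)
p=np.load("pics/side8.npz")["p"]; c=proj("side",T8)[0].astype(int)
cv2.imwrite("pics/r8.png",cv2.resize(p[c[1]-40:c[1]+45,c[0]-40:c[0]+40,::-1],None,fx=6,fy=6,interpolation=cv2.INTER_CUBIC))
E
```

```text
[('side', 0)] 283 off [ 0.1 -1.7  0.7] rot xyz [-0.9 -0.1  0.3] tip [  0.3  -3.1 -89.3] rms 1.54
[('top', 0)] 137 off [ 1.2 -0.7  7.7] rot xyz [ 0.1 -1.5 -0.2] tip [  3.5  -0.5 -82.3] rms 2.26
[('side', 8)] 321 off [-0.1 -0.8  0.9] rot xyz [ 4.  -0.2 -2. ] tip [  0.4   5.4 -88.9] rms 1.22
[('side', 6)] 341 off [ 0.8 -0.3  1.1] rot xyz [ 3.7  0.6 -2.4] tip [  0.1   5.5 -88.7] rms 1.22
[('side', 8), ('top', 8)] 418 off [ 0.  -0.8  1.3] rot xyz [ 4.2 -0.1 -1.3] tip [  0.3   5.7 -88.4] rms 1.24
```

View pics/r8.png

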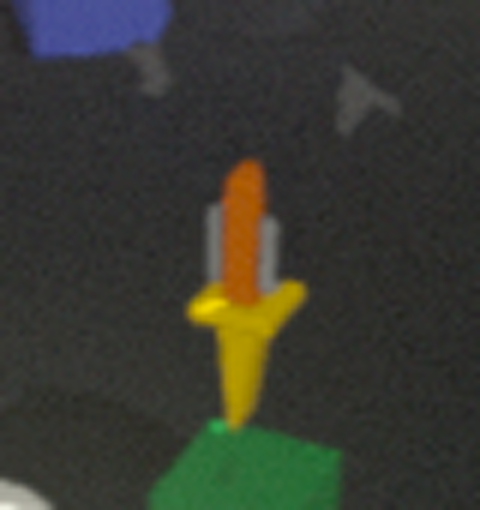

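```bash
cat >> h.py <<'E'
def dn(t): return (R.from_rotvec(Bw[:,0]*np.radians(t))*R.from_rotvec(down(-18.5))).as_rotvec()
E
python3 - <<'E'
from h import *
o=dn(-4.9); Wc=W-Bw[:,1]*.9
manip.move_linear(Wc+[0,0,75],o,feed=60); manip.dwell(.4)
p,d=capture("side"); np.savez("pics/side9.npz",p=p,d=d); T=np.array(telemetry.read_position()); print((T-W).round(2)); wfit([("side",9)],T)
f0=fh(); 
for z in(64,58,54,50,45):
    manip.move_linear(Wc+[0,0,z],o,feed=50); manip.dwell(.05); f=Bw.T@A@fh(f0); print(z,f.round(1))
    if abs(f).max()>10: print("STOP"); manip.move_linear(Wc+[0,0,75],o,feed=100); break
print(telemetry.read_time())
E
```

```text
[-0.31 -0.98 75.13]
[('side', 9)] 305 off [ 0.2 -0.8  1.1] rot xyz [-0.7 -0.  -1.3] tip [  0.3  -1.9 -88.9] rms 1.19
64 [0.5 0.2 0.4]
58 [ 0.7 -0.8 -0.1]
54 [ 1.3 -0.6 -0.3]
50 [ 1.3 -0.5  0.6]
45 [ 0.3 -1.   0.3]
50.225
```

Upright now, matching the initial fit, and in the slot. Continue down.

```bash
python3 - <<'E'
from h import *
o=dn(-4.9); Wc=W-Bw[:,1]*.9; f0=fh(); ok=True
for z in(35,25,15,8,4,2,1,0):
    manip.move_linear(Wc+[0,0,z],o,feed=45); f=Bw.T@A@fh(f0); print(z,f.round(1))
    if abs(f[:2]).max()>15 or f[2]>25: ok=False; print("STOP"); break
    if f[2]>6 and z<=4: break
if ok or z<=4:
    jaws.gripper_to(50); jaws.gripper_to(85)
    manip.move_linear(Wc+[0,0,20],o,feed=60); manip.move_linear(Wc+[0,0,110],o,feed=200)
    manip.movej([-1.327,.494,1.345,0,1.302,-.096])
    for c in("top","side"): p,d=capture(c); np.savez(f"pics/{c}10.npz",p=p,d=d); wfit([(c,10)],W)
    for n in("tip_box","reagent","dishes"): print(n,[np.round(r["at"],1).tolist() for r in finder.spot_in("top",n)][:1])
    meas(10)
    z=np.load("pics/top10.npz")["p"]; s=np.load("pics/side10.npz")["p"]
    c=lambda p,x,y,w,h: cv2.resize(p[y:y+h,x:x+w,::-1],None,fx=4,fy=4,interpolation=cv2.INTER_CUBIC)
    cv2.imwrite("pics/r10.png",np.hstack([c(z,315,120,100,120),c(s,200,90,100,120)]))
print(telemetry.read_time())
E
```

```text
35 [ 0.4  0.  -0.4]
25 [ 0.8  0.1 -0.9]
15 [ 0.6  0.5 -0.7]
8 [ 0.9 -0.3 -0.2]
4 [ 0.2  0.8 -0.3]
2 [ 2.3  0.6 -0.7]
1 [0.1 0.4 0.3]
0 [ 0.6  0.3 -0.8]
[('top', 10)] 137 off [ 1.7 -1.7  4.1] rot xyz [ 0.3 -0.6 -1.2] tip [  2.7  -1.3 -85.8] rms 2.15
[('side', 10)] 287 off [ 0.6 -2.3  0.7] rot xyz [ 0.1 -0.4  1.2] tip [  1.2  -2.1 -89.3] rms 1.56
tip_box [[505.6, 277.7, 57.2]]
reagent [[642.2, 271.3, 84.2]]
dishes [[658.8, -237.7, 45.1]]
top L 60 [11.4 12.3 15.7 20.  23.1] 22 [11.5 16.1]
top R 51 [12.  12.7 16.6 20.1 24. ] 14 [13.3 19.1]
side L 58 [10.6 12.4 16.6 21.6 22.6] 85 [11.4 19.4]
side R 14 [14.5 16.  17.6 20.6 21.7] 14 [12.9 20.2]
56.5
```

View pics/r10.png

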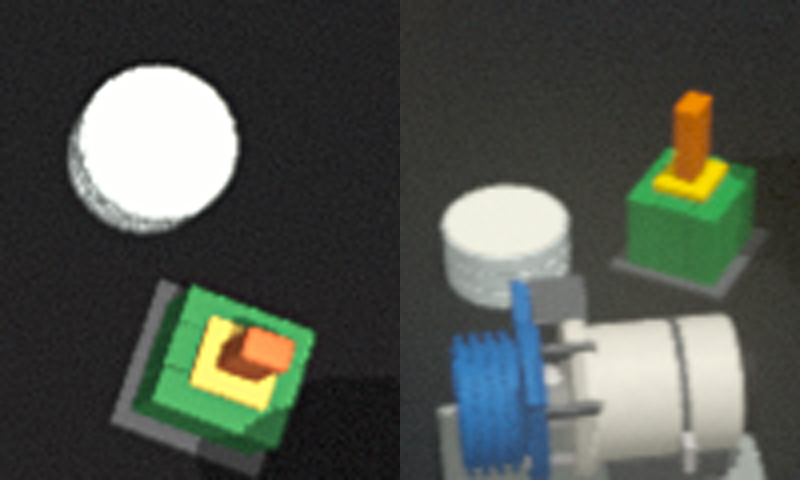

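The picture shows the wedge upright in the holder with its collar flat on the block (handle at about (690,135) in the side crop). The seam is open and the dishes haven't moved, so I'm handing in.

```bash
python3 -c "
from station import *
print(manip.sign_off())"
```

```text
the job is handed in; nothing more can be done
None
```

The job is handed in at about 56.5 s: the camera readings put the cap roughly 11 mm off its seat on both sides (individual estimates 10–11.6 mm), the sides stayed within about 4 mm of each other, and the wedge is upright in the holder after one failed try at putting it back (tilted in the grip, it pressed the block's rim at about 46 N; I levelled it and it went in freely).

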